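Top up the domed cake stand

ROBOT

A 6-joint arm with a two-finger parallel gripper is mounted at the origin on the work surface. World frame = base frame: x ahead of the robot, y to its left, z up, the work surface at z = 0. Lengths are in m, angles in rad, forces in N, time in s.
With the tool pointing down it reaches from about 0.375 to 0.9 m from the base axis. Payload 3.1 kg.
Tool frame: the origin (TCP) lies at the very end of the fingers, on their centre line; the grasp point (between the pads) lies 19 mm behind it; z points along the fingers, y is the line along which they close (so a half turn about z gives the same grasp; the last joint's range is limited). The gripper opens to 87 mm and grips with 3 to 60 N. Pads are 19 mm wide; open, the fingers measure 117 mm over their backs; the gripper's body (75 mm by 190 mm) begins 51 mm behind the grasp point.
Start: joints at [0.97, 0.527, 1.433, -0, 1.181, -0.178], TCP at [0.256, 0.57, 0.201] pointing down, gripper open.
Joint ranges: [-3.08, 3.08], [-0.75, 2.2], [0.22, 2.44], [-1.43, 4.57], [0, 2.65], [-2.85, 2.85]. Speed limits (rad/s): [2.79, 2.79, 3.14, 3.14, 3.14, 3.14].

INTERFACE

Orientations are given as a rotation vector (axis times angle).
In Python, from workcell import robot gives the robot as it stands. The module is installed in compiled form; this text tells all that it offers.
- The arm moves only by the tool send_rows, never from a script. Its argument "commands" is a list of rows, each a list of 7 numbers: the shift along the world's x, y, z in m, then the turn, a rotation vector about the world's x, y, z in units of 6 degrees (1.0 is 6 degrees), then the opening, from 0 (shut) to 1 (fully open). In form: [[dx, dy, dz, rx, ry, rz, grip], ...]. A call has 1 to 10 rows; each row shifts and turns the commanded pose from where the row before left it; what a row does not reach is not made up. A row lasts 1/12 s, in which the tool goes at most 41.7 mm and 7.16 degrees, less where a joint would pass 70% of its speed; a pose out of reach is approached as far as the arm can. A call with a gripper value outside its range is refused whole. The fingers move at their own pace and stop on an object; the grip force is fixed at half the most. Time passes only in rows, so rows that do not move let the fingers close. It gives the time, the measured TCP pose, the force, the opening and the grip force at its end, in the units of the state.
- robot.state(): the state, without advancing time (a new reading comes with each control period).
- robot.capture(name): name is "scene" or "top"; returns (picture, depth): 480x640x3 uint8, red, green, blue; 480x640 float32, m along the optical axis (not along the pixel's ray), 0 where there is no reading.
- robot.camera_info(name): a dict with "vfov" (degrees; the focal length in pixels is half the picture's height over the tangent of half this angle, whatever the lens; pixels are square), "cx", "cy" (the principal point, pixels), "k1" (the pictures are not rectified: a ray, as slopes to the right and down, at radius r is drawn at 1 + k1 r^2 times it, then the intrinsics apply), "view" (4x4, takes a point from world to camera coordinates). Camera axes: x right, y up, looking along -z (the intrinsics and any distortion apply to the point x, -y, -z); pixel columns grow to the right and rows downward; lengths in m; the calibration is good to about 2 mm. A picture is of the moment at which its call begins. camera_info takes no time and is no camera call.
- robot.job_done(): hands the job in; it is judged then, once.
The state is a dict: "clock": time; "joint_pos": joint angles; "joint_vel": joint speeds; "effort": joint torques, N m; "eef_pos": TCP position; "tcp_rot": TCP orientation; "force": force on the tool from outside, world axes, zero at the start; "moment": the same for the moment, N m; "grip_width": finger opening in m; "gripper_force": force on a finger pad.
Only numpy, scipy, OpenCV 4.12 (cv2) and the standard library are available. Lean on these libraries where they do the work, as an engineer would, in place of code of your own. Each camera call takes 0.05 s, during which the arm holds its last target. There are 200 camera calls.

TASK

Add the two fresh rolls from the wire cooling rack to those on the cake stand: lift the clear dome off by its knob and stand it upright in a free spot on the counter top, set each fresh roll flat in an open space on the plate so that it touches no other roll, then put the dome back squarely, with its whole rim on the plate and touching no roll. Set the dome and the rolls down rather than dropping them, and do not touch or shift the rolls already on the stand or the jar, cup, bell and card reader on the counter, with the gripper or with anything it carries.

Things in the scene. Friction and masses are not known exactly. Their poses are not given: they have to be found in the camera images.
- stand_top (a point): White footed cake stand, fixed to the counter, standing on either the robot's left or right. This point is the centre of the plate's flat top, z up. The plate is a disc 276 mm in diameter, its top 60 mm above the counter; no lip.
- dome_base (a point): Clear rigid cover (loose, about 0.42 kg), at first standing on the plate over the rolls. This point is the centre of its open lower rim, z up to the knob. Outside diameter 236 mm, wall 4 mm, hollow inside to 95 mm above the rim, flat closed top 100 mm above the rim.
- dome_knob (a point): The wooden knob on the dome's axis: an upright cylinder 30 mm in diameter and 30 mm tall on a neck 16 mm in diameter and 12 mm high. This point is the middle of the cylinder, 127 mm above the dome's lower rim and 27 mm above the dome's top; the knob's top is 142 mm above the rim.
- fresh_a_center (a point): Fresh round sesame roll, loose, about 50 g, on the wire cooling rack: flat underside, 54 mm widest diameter (upright sides from 13 to 31 mm above its underside), 46 mm high, firm crust. This point is its centre, 23 mm above its underside, z up.
- fresh_b_center (a point): Fresh round sesame roll, loose, about 50 g, on the wire cooling rack: flat underside, 54 mm widest diameter (upright sides from 13 to 31 mm above its underside), 46 mm high, firm crust. This point is its centre, 23 mm above its underside, z up.
- old1_center (a point): Roll already on the stand, of the same kind and size as the fresh ones (54 mm diameter, 46 mm high), loose. This point is its centre, 23 mm above its underside. Must not be touched or shifted. The three stand round the plate about 66 mm from its centre, leaving two open spaces in the circle.
- old2_center (a point): Roll already on the stand, of the same kind and size as the fresh ones (54 mm diameter, 46 mm high), loose. This point is its centre, 23 mm above its underside. Must not be touched or shifted. The three stand round the plate about 66 mm from its centre, leaving two open spaces in the circle.
- old3_center (a point): Roll already on the stand, of the same kind and size as the fresh ones (54 mm diameter, 46 mm high), loose. This point is its centre, 23 mm above its underside. Must not be touched or shifted. The three stand round the plate about 66 mm from its centre, leaving two open spaces in the circle.
- rack_top (a point): Wire cooling rack, fixed, 250 mm along its x, 150 mm along its y, its top 30 mm above the counter. This point is the centre of its top, z up. It stands on the other side from the cake stand; the fresh rolls sit on its middle line about 120 mm apart, within 12 mm of it.
- jar_center (a point): Honey jar with brass lid, loose, upright, 66 mm in diameter, 85 mm high; the point is half-way up. Leave alone.
- cup_center (a point): Lidded take-away cup, loose, upright, 82 mm in diameter at the lid, 95 mm high; the point is half-way up. Leave alone.
- bell_center (a point): Counter bell, loose, 84 mm in diameter, 54 mm high; the point is half-way up. Leave alone.
- reader_center (a point): Card reader lying on the counter, loose, 115 mm along its x, 70 mm along its y, 24 mm high (26 mm at the keys); the point is half-way up the case. Leave alone.
Things that resemble listed ones, but are neither listed nor needed, are in the scene too. Leave any purple or red look-alike of the part that bears fresh_b_center alone.

How it is judged:
By the outcome, as a careful person would: the job done as asked, in the order asked, and still so for the second after the job is handed in, with the robot touching nothing.
It also fails if it takes over 72 s, if anything falls off the work surface, if the arm or the gripper's body presses on something with over 40 N, if the wrist force passes 120 N, or if a joint passes its speed limit or range.

## Working session

There is one attempt and no reset: what is moved stays moved. The work goes in short steps, Python scripts to look and compute and a tool call to move; the robot and the scene stay as the last step left them, time stands still between calls to the robot, and variables do not carry over. Pictures are saved under pics/ and viewed, at most 13 in all, crops included, and the job is handed in when it is done.

Besides the shell and the picture viewer there is one more tool, called after "Request:" as name(argument=value, ...), one argument or row to a line, values as JSON. send_rows: Moves the arm, as the interface text tells. Its arguments: {"type":"object","properties":{"commands":{"type":"array"}},"required":["commands"]}

```bash
mkdir -p pics; cat > h.py <<'E'
import numpy as np, cv2
from workcell import robot
def cam(n):
    i=robot.camera_info(n); f=240/np.tan(np.radians(i['vfov'])/2)
    K=np.array([[f,0,i['cx']],[0,f,i['cy']],[0,0,1]]); d=np.array([i['k1'],0,0,0,0.])
    V=np.array(i['view']); V=np.diag([1,-1,-1,1])@V
    return K,d,V
def rays(n,uv):
    K,d,V=cam(n); p=cv2.undistortPoints(np.array(uv,float).reshape(-1,1,2),K,d).reshape(-1,2)
    return np.c_[p,np.ones(len(p))]@V[:3,:3], -V[:3,:3].T@V[:3,3]
def onplane(n,uv,z):
    r,o=rays(n,uv); return o+r*((z-o[2])/r[:,2])[:,None]
def world(n,D):
    v,u=np.mgrid[0:480,0:640]; r,o=rays(n,np.c_[u.ravel(),v.ravel()])
    return (o+r*D.reshape(-1,1)).reshape(480,640,3)
def proj(n,P):
    K,d,V=cam(n); return cv2.projectPoints(np.array(P,float).reshape(-1,1,3),cv2.Rodrigues(V[:3,:3])[0],V[:3,3],K,d)[0].reshape(-1,2)
def snap(n,name):
    I,D=robot.capture(n); cv2.imwrite(f'pics/{name}.png',I[:,:,::-1]); np.savez(f'{name}.npz',I=I,D=D); return I,D
E
python3 - <<'E'
from h import *
for n in('scene','top'):
    snap(n,n+'0'); K,d,V=cam(n); print(n,K[0,0],K[:2,2],d[0],-V[:3,:3].T@V[:3,3],V[2,:3])
s=robot.state();print(s)
E
```

```text
scene 491.2654657116458 [316.55161453 249.21811297] -0.08591592350622185 [ 1.50531016 -0.33837071  1.08928869] [-0.66670234  0.2627999  -0.69745552]
top 586.6775363560577 [322.6350842  248.27269461] 0.0024192483582397063 [0.32847104 0.02150697 1.36750297] [ 0.19842766 -0.00178315 -0.98011391]
{'clock': 0.1, 'joint_pos': array([ 9.69521919e-01,  5.28406527e-01,  1.43378674e+00,  4.25712723e-06,
        1.18142704e+00, -1.78526279e-01]), 'joint_vel': array([-0.00103186, -0.00302859, -0.00245172, -0.00022286, -0.00066456,
        0.00078226]), 'effort': array([-7.75488606e-04, -4.40988994e+01, -1.77149910e+01,  6.34677010e-02,
        5.33580082e-02, -6.03375065e-05]), 'eef_pos': array([0.25599105, 0.56938122, 0.19994508]), 'tcp_rot': array([-6.58957123e-01, -3.07091297e+00,  2.94290849e-03]), 'force': array([-1.07636743, -0.43218236,  0.18165295]), 'moment': array([ 0.00142736,  0.00505374, -0.01949164]), 'gripper_force': 0.0, 'grip_width': 0.08673605825406626}
```

View pics/scene0.png

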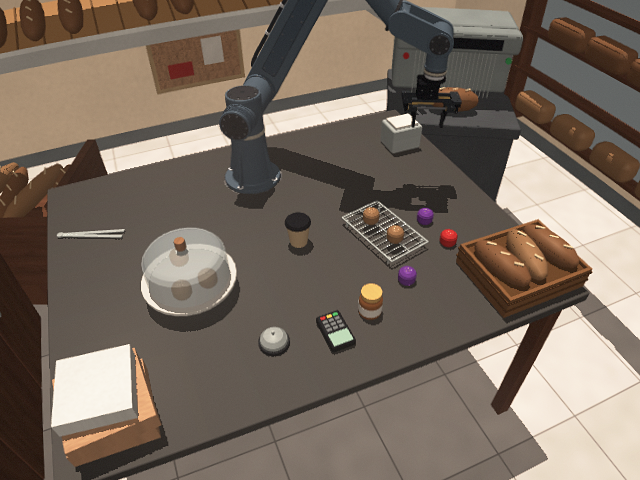

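View pics/top0.png

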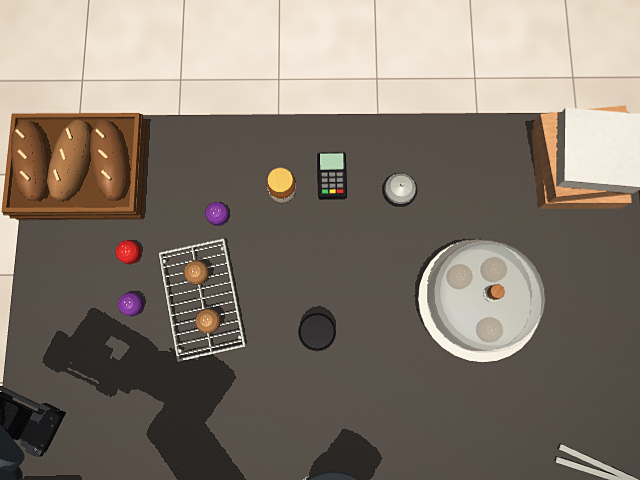

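The scene view shows the domed stand at (188,272), with its wooden knob at (180,243). The rack is at (385,232), the cup at (298,230), the jar at (371,300), the bell at (274,340) and the reader at (336,330).

Things that could be taken for fresh rolls, by top pixel:
- **Brown rolls on the rack:** (196,272) and (207,320). These fit the description.
- **Purple balls:** (217,213) and (131,303). Rejected.
- **Red ball:** (128,252). Rejected.
- **Rolls under the dome:** (459,276), (493,269) and (488,329). These are the old ones.

```bash
python3 - <<'E'
from h import *
T=np.load('top0.npz');I=T['I'];D=T['D'];W=world('top',D)
S=np.load('scene0.npz');SI=S['I'];WS=world('scene',S['D'])
def q(n,u,v): 
    w=(W if n=='top' else WS)[v-2:v+3,u-2:u+3].reshape(-1,3); return np.median(w,0).round(4)
for nm,u,v in [('fa',196,272),('fb',207,320),('knob',497,291),('o1',459,276),('o2',493,269),('o3',488,329),('cup',317,330),('bell',400,186),('jar',281,180),('reader',332,175),('plate',425,310),('table',370,250)]: print(nm,q('top',u,v))
hsv=cv2.cvtColor(I,cv2.COLOR_RGB2HSV)
# extents by height clusters
def box(nm,x0,x1,y0,y1,z0,z1):
  for c,w in(('top',W),('scene',WS)):
    m=(w[...,0]>x0)&(w[...,0]<x1)&(w[...,1]>y0)&(w[...,1]<y1)&(w[...,2]>z0)&(w[...,2]<z1)
    p=w[m]
    if len(p)<8: print(nm,c,len(p));continue
    c0,r=cv2.minEnclosingCircle(p[:,:2].astype(np.float32))
    print(nm,c,len(p),'mean',p.mean(0).round(4),'circ',np.round(c0,4),round(r,4),'rng',p.min(0).round(3),p.max(0).round(3))
box('plate',.2,.75,-.65,-.15,.052,.066)
box('dometop',.2,.75,-.65,-.15,.15,.168)
box('knob',.2,.75,-.65,-.15,.19,.21)
box('oldrolls',.2,.75,-.65,-.15,.085,.112)
a=q('top',196,272);b=q('top',207,320)
for n,p in(('fa',a),('fb',b)): box(n,p[0]-.035,p[0]+.035,p[1]-.035,p[1]+.035,.045,.09)
box('rack',.2,.75,.1,.5,.02,.035)
for nm,u,v in [('cup',317,330),('bell',400,186),('jar',281,180),('reader',332,175)]:
    p=q('top',u,v); box(nm,p[0]-.08,p[0]+.08,p[1]-.07,p[1]+.07,.012,.2)
# colour-based, knob and rolls in dome
m=cv2.inRange(hsv,(5,110,60),(20,255,255))
n,l,st,c=cv2.connectedComponentsWithStats(m)
for i in range(1,n):
    if st[i,4]>30 and c[i][1]>200: print('brown',st[i],c[i].round(1))
m=(W[...,2]>-.01)&(W[...,2]<.01); p=W[m]; print('table',np.percentile(p,[0.5,99.5],axis=0).round(3))
cv2.imwrite('pics/crop.png',np.hstack([cv2.resize(I[230:370,140:260,::-1],(400,467)),cv2.resize(I[230:370,415:550,::-1],(400,467))]))
E
```

```text
fa [0.5379 0.3021 0.0755]
fb [0.4311 0.2735 0.0761]
knob [ 0.475  -0.3275  0.203 ]
o1 [ 0.5124 -0.264   0.1593]
o2 [ 0.5264 -0.3363  0.1602]
o3 [ 0.4025 -0.3177  0.1602]
cup [0.4067 0.0325 0.0954]
bell [ 0.7438 -0.1637  0.0444]
jar [0.7477 0.1132 0.0857]
reader [ 0.7793 -0.0046  0.0249]
plate [ 0.4517 -0.2075  0.0604]
table [ 0.6004 -0.0935 -0.0009]
plate top 2055 mean [ 0.4677 -0.2952  0.0594] circ [ 0.5979 -0.3967] 0.2774 rng [ 0.339 -0.648  0.052] [ 0.75  -0.163  0.066]
plate scene 1182 mean [ 0.557  -0.3402  0.0585] circ [ 0.6046 -0.3313] 0.2199 rng [ 0.423 -0.505  0.052] [ 0.75  -0.166  0.066]
dometop top 8386 mean [ 0.477  -0.3302  0.1587] circ [ 0.5725 -0.4428] 0.2621 rng [ 0.362 -0.649  0.15 ] [ 0.749 -0.217  0.168]
dometop scene 3147 mean [ 0.4927 -0.3332  0.157 ] circ [ 0.5726 -0.4466] 0.2569 rng [ 0.372 -0.646  0.15 ] [ 0.748 -0.223  0.166]
knob top 187 mean [ 0.4746 -0.3272  0.2008] circ [ 0.4755 -0.3283] 0.0157 rng [ 0.461 -0.344  0.19 ] [ 0.49  -0.314  0.207]
knob scene 90 mean [ 0.4823 -0.3304  0.1984] circ [ 0.479  -0.3292] 0.0159 rng [ 0.465 -0.345  0.19 ] [ 0.495 -0
[... 1383 characters left out ...]
 0.721 -0.208  0.012] [ 0.793 -0.128  0.055]
jar top 793 mean [0.7399 0.1146 0.0708] circ [0.7467 0.1161] 0.0332 rng [0.715 0.083 0.012] [0.777 0.149 0.094]
jar scene 692 mean [0.7648 0.1073 0.0611] circ [0.7552 0.1135] 0.0339 rng [0.723 0.08  0.012] [0.789 0.143 0.089]
reader top 1332 mean [ 0.7786 -0.0034  0.024 ] circ [ 0.7817 -0.0024] 0.0643 rng [ 0.722 -0.038  0.012] [0.841 0.031 0.034]
reader scene 930 mean [ 0.7909 -0.0075  0.0224] circ [ 0.7867 -0.0057] 0.0643 rng [ 0.728 -0.042  0.012] [0.844 0.032 0.03 ]
brown [184 261  25  24 466] [196.  272.2]
brown [487 284  18  15 185] [495.9 291.5]
brown [195 309  26  24 474] [207.4 320.6]
table [[ 0.089 -0.714 -0.007]
 [ 0.941  0.736  0.008]]
```

View pics/crop.png

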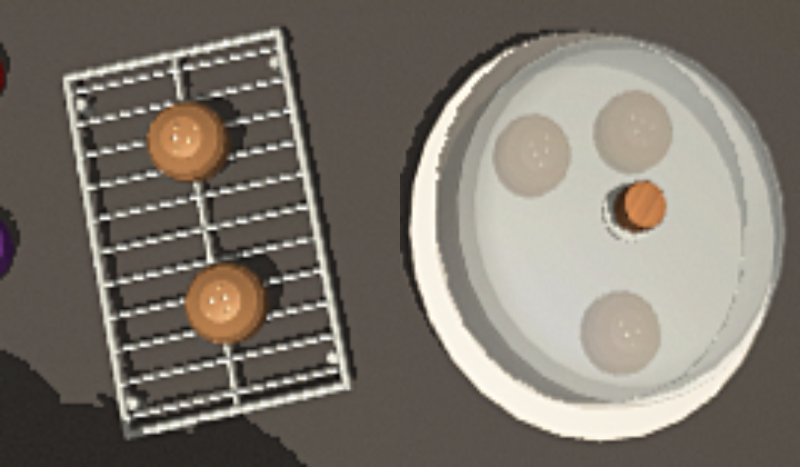

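The crop confirms the choice: two brown sesame rolls on the rack, at top pixels (196,272) and (207,320). The dome covers three rolls and has its knob at (496,291). I'll move above the knob.

Request:
send_rows(
  commands=[
    [0.02,-0.03,0.01,0,0,0,1],
    [0.02,-0.03,0.01,0,0,0,1],
    [0.02,-0.03,0.01,0,0,0,1],
    [0.02,-0.03,0.01,0,0,0,1],
    [0.02,-0.03,0.01,0,0,0,1],
    [0.02,-0.03,0.01,0,0,0,1],
    [0.02,-0.03,0.01,0,0,0,1],
    [0.02,-0.03,0.01,0,0,0,1],
    [0.02,-0.03,0.01,0,0,0,1],
    [0.02,-0.03,0.01,0,0,0,1],
  ],
)

```text
clock: 0.93
eef_pos: [0.4567, 0.2683, 0.301]
tcp_rot: [-0.659, -3.071, 0.001]
force: [0.8, 0.5, 0.2]
grip_width: 0.0868
gripper_force: 0.0
```

Request:
send_rows(
  commands=[
    [0.002,-0.04,0,0,0,0,1],
    [0.002,-0.04,0,0,0,0,1],
    [0.002,-0.04,0,0,0,0,1],
    [0.002,-0.04,0,0,0,0,1],
    [0.002,-0.04,0,0,0,0,1],
    [0.002,-0.04,0,0,0,0,1],
    [0.002,-0.04,0,0,0,0,1],
    [0.002,-0.04,0,0,0,0,1],
    [0.002,-0.04,0,0,0,0,1],
    [0.002,-0.04,0,0,0,0,1],
  ],
)

```text
clock: 1.77
eef_pos: [0.4758, -0.1318, 0.3006]
tcp_rot: [-0.66, -3.071, -0.001]
force: [1.0, 0.6, 0.5]
grip_width: 0.0871
gripper_force: 0.0
```

Request:
send_rows(
  commands=[
    [0,-0.03,0,0,0,0,1],
    [0,-0.03,0,0,0,0,1],
    [0,-0.03,0,0,0,0,1],
    [0,-0.03,0,0,0,0,1],
    [0,-0.03,0,0,0,0,1],
    [0,-0.03,0,0,0,0,1],
    [0,-0.02,0,0,0,0,1],
    [0,0,-0.02,0,0,0,1],
    [0,0,-0.02,0,0,0,1],
    [0,0,0,0,0,0,1],
  ],
)

```text
clock: 2.6
eef_pos: [0.4739, -0.3284, 0.2564]
tcp_rot: [-0.659, -3.063, -0.008]
force: [-0.6, 0.6, -0.0]
grip_width: 0.0875
gripper_force: 0.0
```

```bash
python3 - <<'E'
from h import *
I,D=snap('scene','s1'); p=robot.state()['eef_pos'];print(p,proj('scene',[p,[.4765,-.329,.187]]))
T,_=snap('top','t1');print(proj('top',[p]))
a=I[150:330,90:290,::-1].copy()
for q,c in zip(proj('scene',[p,[.4765,-.329,.187]]),((0,0,255),(0,255,0))): a[int(round(q[1]))-150,int(round(q[0]))-90]=c
cv2.imwrite('pics/c1.png',cv2.resize(a,(660,594),interpolation=0))
E
```

```text
[ 0.47480405 -0.32878167  0.25838217] [[174.26943505 222.8593674 ]
 [179.92828922 243.17527713]]
[[505.91342669 287.3870429 ]]
```

View pics/c1.png

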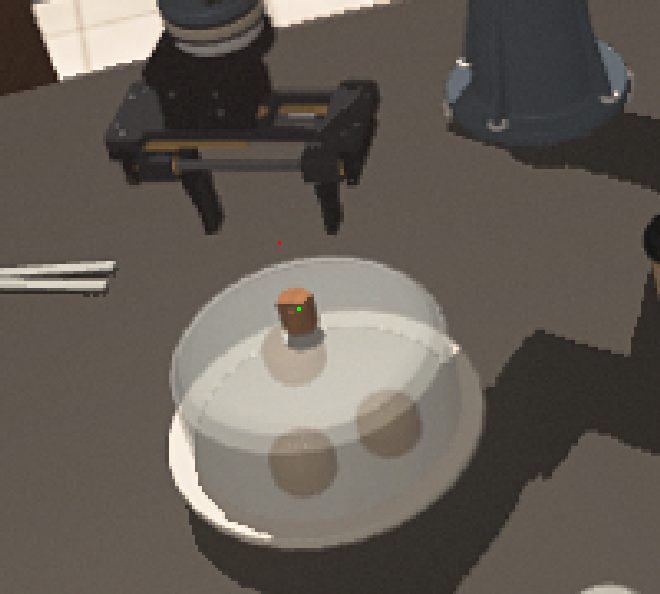

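The crop shows the open fingers just behind and above the knob, with their tips at about scene (173,221). The knob is at (180,244.5), slightly ahead of where I predicted. I'll go down around it and check the alignment from near.

Request:
send_rows(
  commands=[
    [0.002,0,-0.015,0,0,0,1],
    [0.002,0,-0.015,0,0,0,1],
    [0,0,-0.015,0,0,0,1],
    [0,0,-0.015,0,0,0,1],
    [0,0,-0.015,0,0,0,1],
    [0,0,-0.008,0,0,0,1],
    [0,0,0,0,0,0,1],
    [0,0,0,0,0,0,1],
  ],
)

```text
clock: 3.37
eef_pos: [0.4809, -0.3302, 0.1786]
tcp_rot: [0.658, 3.071, -0.001]
force: [0.6, 0.2, -0.2]
grip_width: 0.0871
gripper_force: 0.0
```

```bash
python3 - <<'E'
from h import *
I,D=snap('scene','s2'); p=robot.state()['eef_pos'];print(p,proj('scene',[p]))
T,_=snap('top','t2');print(proj('top',[p]))
a=cv2.resize(I[190:280,130:230,::-1],(400,360),interpolation=0);b=cv2.resize(T[240:340,450:550,::-1],(360,360),interpolation=0)
cv2.imwrite('pics/c2.png',np.hstack([a,b]))
E
```

```text
[ 0.48118979 -0.33056483  0.17907926] [[180.28942584 246.55373592]]
[[494.63601226 289.44766765]]
```

View pics/c2.png

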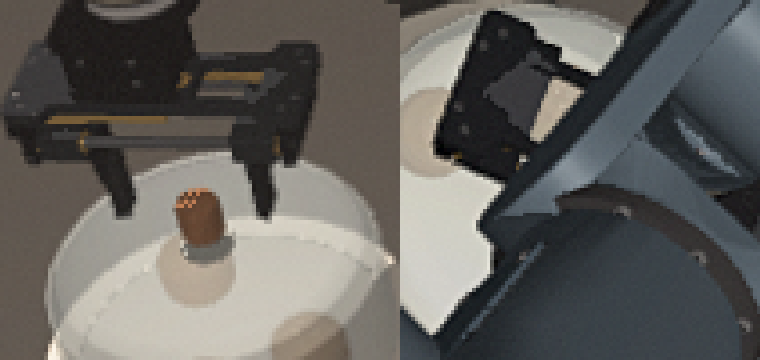

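```bash
python3 - <<'E'
from h import *
S=np.load('s2.npz');W=world('scene',S['D']);I=S['I'].astype(int)
dark=(I.sum(2)<130)
for x0,x1 in((150,168),(188,202)):
    for v in range(224,247,2):
        u=np.where(dark[v,x0:x1])[0]+x0
        if len(u): print(v,u.min(),u.max(),W[v,u].mean(0).round(4),W[v,u].max(0).round(3))
R=cv2.Rodrigues(robot.state()['tcp_rot'])[0];print(R.round(3))
p=np.array(robot.state()['eef_pos'])
print(onplane('scene',[[178.6,244],[180.8,247.5]],.179))
m=(W[...,2]>.165)&(W[...,2]<.2)&(abs(W[...,1]+.33)<.019)&(I[...,0]>I[...,2]+25)
print(W[m].mean(0),W[m].max(0),W[m].min(0),m.sum())
E
```

```text
228 150 159 [ 0.4707 -0.3796  0.2551] [ 0.494 -0.37   0.278]
230 153 160 [ 0.4701 -0.3773  0.2468] [ 0.476 -0.369  0.251]
232 154 160 [ 0.4693 -0.3777  0.2392] [ 0.474 -0.371  0.243]
234 155 161 [ 0.4683 -0.3768  0.231 ] [ 0.474 -0.37   0.236]
236 157 162 [ 0.467  -0.3747  0.222 ] [ 0.473 -0.369  0.227]
238 158 162 [ 0.4675 -0.3751  0.2153] [ 0.471 -0.37   0.219]
240 159 162 [ 0.47   -0.3753  0.2103] [ 0.472 -0.372  0.212]
242 159 161 [ 0.4709 -0.3781  0.2048] [ 0.472 -0.376  0.206]
224 188 201 [ 0.5415 -0.2845  0.2928] [ 0.551 -0.268  0.296]
226 188 201 [ 0.5434 -0.2857  0.2881] [ 0.549 -0.269  0.29 ]
228 188 201 [ 0.5426 -0.2882  0.2817] [ 0.55  -0.27   0.284]
230 191 201 [ 0.5433 -0.2856  0.2746] [ 0.548 -0.271  0.278]
232 192 196 [ 0.5139 -0.2874  0.244 ] [ 0.518 -0.283  0.247]
234 193 196 [ 0.5157 -0.2875  0.2386] [ 0.518 -0.284  0.239]
236 193 197 [ 0.511  -0.2872  0.2274] [ 0.516 -0.282  0.231]
238 194 197 [ 0.5137 -0.2874  0.2226] [ 0.518 -0.283  0.226]
240 194 197 [ 0.5116 -0.2885  0.2141] [ 0.513 -0.285  0.215]
242 195 196 [ 0.5125 -0.2899  0.2082] [ 0.513 -0.289  0.208]
[[-0.912  0.41   0.002]
 [ 0.41   0.912 -0.002]
 [-0.003 -0.001 -1.   ]]
[[ 0.46920251 -0.33293408  0.179     ]
 [ 0.48535021 -0.32998553  0.179     ]]
[ 0.48629487 -0.33098366  0.18929212] [ 0.49499822 -0.31651717  0.19997939] [ 0.46037235 -0.34505373  0.17154551] 108
```

Request:
send_rows(
  commands=[
    [-0.001,0.001,-0.005,0,0,0,1],
    [0,0,-0.004,0,0,0,1],
    [0,0,0,0,0,0,0.5],
    [0,0,0,0,0,0,0.5],
    [0,0,0,0,0,0,0.2],
    [0,0,0,0,0,0,0.1],
    [0,0,0,0,0,0,0],
    [0,0,0,0,0,0,0],
    [0,0,0,0,0,0,0],
    [0,0,0,0,0,0,0],
  ],
)

```text
clock: 4.3
eef_pos: [0.4794, -0.3291, 0.1689]
tcp_rot: [0.659, 3.072, -0.0]
force: [0.1, -0.3, -0.2]
grip_width: 0.042
gripper_force: 0.0
```

Request:
send_rows(
  commands=[
    [0,0,0,0,0,0,0],
    [0,0,0,0,0,0,0],
    [0,0,0,0,0,0,0],
    [0,0,0,0,0,0,0],
    [0,0,0,0,0,0,0],
    [0,0,0,0,0,0,0],
    [0,0,0,0,0,0,0],
  ],
)

```text
clock: 4.88
eef_pos: [0.4793, -0.3295, 0.1689]
tcp_rot: [0.659, 3.072, -0.001]
force: [-1.2, -2.2, 0.5]
grip_width: 0.0287
gripper_force: 30.0
```

Request:
send_rows(
  commands=[
    [0,0,0.005,0,0,0,0],
    [0,0,0.01,0,0,0,0],
    [0,0,0.01,0,0,0,0],
    [0,0,0.015,0,0,0,0],
    [0,0,0.015,0,0,0,0],
    [0,0,0.015,0,0,0,0],
    [0,0,0.015,0,0,0,0],
    [0,0,0.015,0,0,0,0],
    [0,0,0.01,0,0,0,0],
    [0,0,0.0,0,0,0,0],
  ],
)

```text
clock: 5.72
eef_pos: [0.4806, -0.3298, 0.282]
tcp_rot: [0.658, 3.067, -0.004]
force: [-0.4, 0.1, -5.0]
grip_width: 0.0289
gripper_force: 30.0
```

Request:
send_rows(
  commands=[
    [0.005,0.015,0,0,0,0,0],
    [0.01,0.03,0,0,0,0,0],
    [0.012,0.035,0,0,0,0,0],
    [0.012,0.035,0,0,0,0,0],
    [0.012,0.035,0,0,0,0,0],
    [0.012,0.035,0,0,0,0,0],
    [0.012,0.035,0,0,0,0,0],
    [0.01,0.03,0,0,0,0,0],
    [0.007,0.02,0,0,0,0,0],
    [0.004,0.014,0,0,0,0,0],
  ],
)

```text
clock: 6.55
eef_pos: [0.575, -0.0411, 0.2776]
tcp_rot: [-0.654, -3.07, -0.003]
force: [0.7, 0.4, -5.0]
grip_width: 0.0293
gripper_force: 30.0
```

Request:
send_rows(
  commands=[
    [0,0,-0.01,0,0,0,0],
    [0,0,-0.02,0,0,0,0],
    [0,0,-0.02,0,0,0,0],
    [0,0,-0.02,0,0,0,0],
    [0,0,-0.02,0,0,0,0],
    [0,0,-0.02,0,0,0,0],
    [0,0,-0.02,0,0,0,0],
    [0,0,-0.015,0,0,0,0],
    [0,0,-0.01,0,0,0,0],
    [0,0,0,0,0,0,0],
  ],
)

```text
clock: 7.38
eef_pos: [0.5727, -0.0447, 0.1207]
tcp_rot: [-0.658, -3.065, -0.0]
force: [-0.9, -0.7, -4.8]
grip_width: 0.0289
gripper_force: 30.0
```

```bash
python3 - <<'E'
from h import *
I,D=snap('scene','s3');T,_=snap('top','t3')
cv2.imwrite('pics/c3.png',np.hstack([I[130:430,60:460,::-1],T[100:400,200:600,::-1]]))
E
```

```text
(no output)
```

View pics/c3.png

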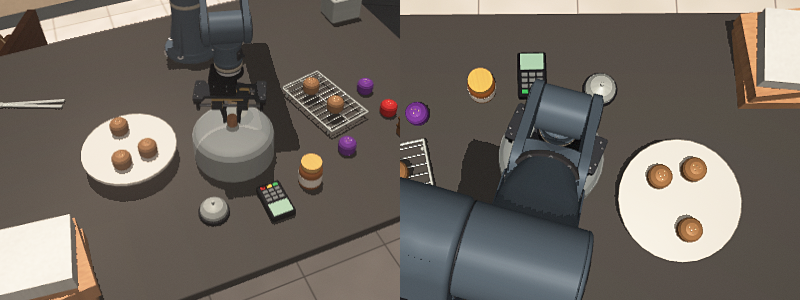

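The dome hangs about 12 mm above the counter, clear of the cup, reader and bell. The plate with its three rolls is exposed at top (680,200) in the crop. I'll lower it gently.

Request:
send_rows(
  commands=[
    [0,0,-0.004,0,0,0,0],
    [0,0,-0.003,0,0,0,0],
    [0,0,-0.002,0,0,0,0],
    [0,0,0,0,0,0,0],
    [0,0,0,0,0,0,0],
  ],
)

```text
clock: 7.9
eef_pos: [0.5754, -0.045, 0.1151]
tcp_rot: [0.659, 3.071, -0.0]
force: [-0.2, -0.1, -5.3]
grip_width: 0.029
gripper_force: 30.0
```

```bash
python3 - <<'E'
from h import *
T=np.load('t3.npz');S=np.load('s3.npz')
def plate(n,I,W):
    hsv=cv2.cvtColor(I,cv2.COLOR_RGB2HSV)
    z=W[...,2]
    m=((z>.053)&(z<.112)&(np.hypot(W[...,0]-.465,W[...,1]+.31)<.17)).astype(np.uint8)
    c=max(cv2.findContours(m,cv2.RETR_EXTERNAL,cv2.CHAIN_APPROX_NONE)[0],key=cv2.contourArea)
    w=onplane(n,cv2.convexHull(c).reshape(-1,2),.06)[:,:2]
    e=cv2.minEnclosingCircle(w.astype(np.float32)); A=np.c_[2*w,np.ones(len(w))];s=np.linalg.lstsq(A,(w**2).sum(1),rcond=None)[0]
    print(n,'plate',np.round(e[0],4),round(e[1],4),'lsq',s[:2].round(4),np.sqrt(s[2]+s[:2]@s[:2]).round(4))
    for nm,x,y,zz,r in [('old',.465,-.31,.06,.15),('fresh',.485,.29,.03,.12)]:
        b=((hsv[...,0]>4)&(hsv[...,0]<20)&(hsv[...,1]>100)&(z>zz+.008)&(z<zz+.06)&(np.hypot(W[...,0]-x,W[...,1]-y)<r)).astype(np.uint8)
        k,l,st,ce=cv2.connectedComponentsWithStats(b)
        for i in range(1,k):
            if st[i,4]>40:
                p=W[l==i]; q=p[:, :2]; 
                cc=onplane(n,[ce[i]],zz+.026)[0,:2]
                print(nm,st[i,4],'ray',cc.round(4),'circ',[np.round(v,4) for v in cv2.minEnclosingCircle(q.astype(np.float32))], 'ztop',p[:,2].max().round(4))
plate('top',T['I'],world('top',T['D']));plate('scene',S['I'],world('scene',S['D']))
T=np.load('top0.npz');plate('top',T['I'],world('top',T['D']));S=np.load('scene0.npz');plate('scene',S['I'],world('scene',S['D']))
print(robot.state()['force'],robot.state()['eef_pos'])
E
```

```text
top plate [ 0.4748 -0.3294] 0.1377 lsq [ 0.4746 -0.3295] 0.1371
old 482 ray [ 0.5385 -0.358 ] circ [array([ 0.5376, -0.3577]), np.float64(0.0268)] ztop 0.11
old 469 ray [ 0.5233 -0.2815] circ [array([ 0.5231, -0.2807]), np.float64(0.0271)] ztop 0.111
old 500 ray [ 0.4063 -0.3403] circ [array([ 0.4064, -0.3403]), np.float64(0.0269)] ztop 0.1115
fresh 349 ray [0.5465 0.3064] circ [array([0.5418, 0.3059]), np.float64(0.027)] ztop 0.0797
scene plate [ 0.4824 -0.3329] 0.1388 lsq [ 0.4827 -0.3325] 0.1374
old 265 ray [ 0.4144 -0.3423] circ [array([ 0.4136, -0.3423]), np.float64(0.029)] ztop 0.1078
old 289 ray [ 0.5313 -0.2842] circ [array([ 0.5296, -0.285 ]), np.float64(0.0263)] ztop 0.1062
old 296 ray [ 0.546  -0.3605] circ [array([ 0.5451, -0.3588]), np.float64(0.0263)] ztop 0.1098
fresh 219 ray [0.4407 0.272 ] circ [array([0.4371, 0.271 ]), np.float64(0.0284)] ztop 0.0767
fresh 240 ray [0.5489 0.302 ] circ [array([0.5444, 0.3038]), np.float64(0.0287)] ztop 0.0779
top plate [ 0.4745 -0.3292] 0.1375 lsq [ 0.4745 -0.3291] 0.137
fresh 467 ray [0.5406 0.3058] circ [array([0.5404, 0.3057]), np.float64(0.0267)] ztop 0.084
fresh 480 ray [0.4315 0.2763] circ [array([0.4313, 0.2764]), np.float64(0.0273)] ztop 0.0819
scene plate [ 0.4845 -0.333 ] 0.1377 lsq [ 0.4839 -0.3324] 0.1366
fresh 219 ray [0.4405 0.2721] circ [array([0.438 , 0.2712]), np.float64(0.0275)] ztop 0.0769
fresh 240 ray [0.5489 0.3021] circ [array([0.5468, 0.303 ]), np.float64(0.028)] ztop 0.0785
[-0.17710786 -0.09513852 -5.26925294] [ 0.57544809 -0.04501471  0.11505681]
```

Request:
send_rows(
  commands=[
    [0,0,-0.003,0,0,0,0],
    [0,0,-0.002,0,0,0,0],
    [0,0,-0.001,0,0,0,0],
    [0,0,0,0,0,0,0],
    [0,0,0,0,0,0,0],
  ],
)

```text
clock: 8.32
eef_pos: [0.5753, -0.045, 0.1089]
tcp_rot: [-0.659, -3.071, -0.0]
force: [-0.0, 0.3, -2.1]
grip_width: 0.0291
gripper_force: 30.0
```

Request:
send_rows(
  commands=[
    [0,0,-0.0005,0,0,0,0],
    [0,0,0,0,0,0,0],
    [0,0,0,0,0,0,0.5],
    [0,0,0,0,0,0,0.7],
    [0,0,0,0,0,0,1],
    [0,0,0,0,0,0,1],
    [0,0,0,0,0,0,1],
    [0,0,0,0,0,0,1],
    [0,0,0,0,0,0,1],
  ],
)

```text
clock: 9.07
eef_pos: [0.5755, -0.0451, 0.1084]
tcp_rot: [0.659, 3.071, -0.0]
force: [0.3, 0.3, -0.4]
grip_width: 0.0675
gripper_force: 0.0
```

Request:
send_rows(
  commands=[
    [0,0,0,0,0,0,1],
    [0,0,0.01,0,0,0,1],
    [0,0,0.02,0,0,0,1],
    [0,0,0.03,0,0,0,1],
    [0,0,0.03,0,0,0,1],
    [0,0,0.03,0,0,0,1],
    [-0.03,0.02,0.01,0,0,0,1],
    [-0.03,0.02,0,0,0,0,1],
    [-0.03,0.02,0,0,0,0,1],
  ],
)

```text
clock: 9.82
eef_pos: [0.4853, 0.0152, 0.2401]
tcp_rot: [0.66, 3.068, 0.0]
force: [-0.5, 0.5, 0.3]
grip_width: 0.0873
gripper_force: 0.0
```

Request:
send_rows(
  commands=[
    [0.006,0.03,0,0,0,0.93,1],
    [0.007,0.035,0,0,0,0.93,1],
    [0.007,0.035,0,0,0,0.93,1],
    [0.007,0.035,0,0,0,0,1],
    [0.007,0.035,0,0,0,0,1],
    [0.007,0.035,0,0,0,0,1],
    [0.007,0.035,-0.02,0,0,0,1],
    [0.007,0.03,-0.03,0,0,0,1],
    [0.004,0.02,-0.03,0,0,0,1],
    [0,0,0,0,0,0,1],
  ],
)

```text
clock: 10.65
eef_pos: [0.5408, 0.3067, 0.1537]
tcp_rot: [-0.199, -3.126, 0.004]
force: [-0.9, -0.2, 0.3]
grip_width: 0.0873
gripper_force: 0.0
```

```bash
python3 - <<'E'
from h import *
s=robot.state();R=cv2.Rodrigues(s['tcp_rot'])[0];print(s['eef_pos'],np.degrees(np.arctan2(R[1,1],R[0,1])),s['joint_pos'].round(2))
T,D=snap('top','t4');I,DS=snap('scene','s4')
for n,im,d in(('top',T,D),('scene',I,DS)):
    W=world(n,d);hsv=cv2.cvtColor(im,cv2.COLOR_RGB2HSV)
    b=((hsv[...,0]>4)&(hsv[...,0]<20)&(hsv[...,1]>100)&(W[...,2]>.13)&(W[...,2]<.15)&(np.hypot(W[...,0]-.575,W[...,1]+.045)<.04))
    v,u=np.nonzero(b); print(n,b.sum(),'knob top ray',onplane(n,[[u.mean(),v.mean()]],W[b][:,2].mean()),W[b].mean(0))
E
```

```text
[0.54075509 0.30667631 0.15366417] 82.72698063670101 [ 0.34  0.58  1.48  0.    1.09 -1.11]
top 150 knob top ray [[ 0.5707662  -0.04304346  0.14150188]] [ 0.57077051 -0.04304315  0.14150188]
scene 80 knob top ray [[ 0.57847125 -0.04586893  0.1381599 ]] [ 0.57844304 -0.04585929  0.1381599 ]
```

Request:
send_rows(
  commands=[
    [0.002,-0.002,-0.025,0,0,0,1],
    [0.001,-0.001,-0.025,0,0,0,1],
    [0,0,-0.02,0,0,0,1],
    [0,0,-0.02,0,0,0,1],
    [0,0,-0.014,0,0,0,1],
    [0,0,-0.009,0,0,0,1],
    [0,0,-0.004,0,0,0,1],
    [0,0,0,0,0,0,1],
    [0,0,0,0,0,0,1],
  ],
)

```text
clock: 11.5
eef_pos: [0.5484, 0.3009, 0.0438]
tcp_rot: [0.206, 3.132, 0.001]
force: [-0.5, -0.6, 0.6]
grip_width: 0.0869
gripper_force: 0.0
```

```bash
python3 - <<'E'
from h import *
I,D=snap('scene','s5');T,_=snap('top','t5')
cv2.imwrite('pics/c5.png',np.hstack([cv2.resize(I[150:270,320:460,::-1],(420,360)),cv2.resize(T[220:360,130:270,::-1],(360,360))]))
E
```

```text
(no output)
```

View pics/c5.png

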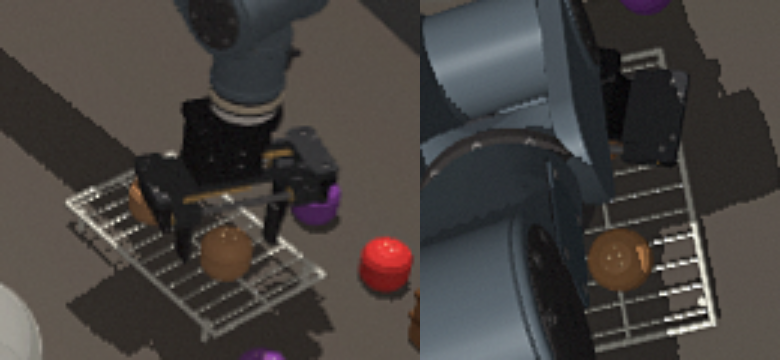

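The scene crop shows the fingers on either side of fresh roll A, at crop (227,253), with no contact. The red and purple balls are clear. I'll settle, centre and close.

Request:
send_rows(
  commands=[
    [0,0,-0.002,0,0,0,1],
    [0,0,0,0,0,0,1],
    [0,0,0,0,0,0,1],
  ],
)

```text
clock: 11.85
eef_pos: [0.5472, 0.3011, 0.0405]
tcp_rot: [0.205, 3.135, 0.0]
force: [-0.5, -0.2, 0.3]
grip_width: 0.0871
gripper_force: 0.0
```

Request:
send_rows(
  commands=[
    [-0.002,0.003,-0.004,0,0,0,1],
    [0,0,-0.002,0,0,0,0.6],
    [0,0,0,0,0,0,0.3],
    [0,0,0,0,0,0,0.2],
    [0,0,0,0,0,0,0.1],
    [0,0,0,0,0,0,0],
    [0,0,0,0,0,0,0],
    [0,0,0,0,0,0,0],
    [0,0,0,0,0,0,0],
    [0,0,0,0,0,0,0],
  ],
)

```text
clock: 12.68
eef_pos: [0.5453, 0.3041, 0.0344]
tcp_rot: [0.205, 3.135, 0.0]
force: [0.0, -0.5, -0.1]
grip_width: 0.0518
gripper_force: 30.0
```

Request:
send_rows(
  commands=[
    [0,0,0,0,0,0,0],
    [0,0,0,0,0,0,0],
    [0,0,0.005,0,0,0,0],
    [0,0,0.01,0,0,0,0],
    [0,0,0.02,0,0,0,0],
    [0,0,0.02,0,0,0,0],
    [0,0,0.03,0,0,0,0],
    [0,0,0.03,0,0,0,0],
    [0,0,0.03,0,0,0,0],
    [0,0,0.03,0,0,0,0],
  ],
)

```text
clock: 13.52
eef_pos: [0.5448, 0.3039, 0.2117]
tcp_rot: [0.205, 3.134, 0.0]
force: [0.8, 0.5, -0.9]
grip_width: 0.0515
gripper_force: 30.0
```

Request:
send_rows(
  commands=[
    [0,-0.02,0.02,0,0,0,0],
    [-0.005,-0.035,0.01,0,0,0,0],
    [-0.01,-0.035,0,0,0,0,0],
    [-0.01,-0.038,0,0,0,0,0],
    [-0.01,-0.038,0,0,0,0,0],
    [-0.01,-0.038,0,0,0,0,0],
    [-0.01,-0.038,0,0,0,0,0],
    [-0.005,-0.038,0,0,0,0,0],
    [0,-0.038,0,0,0,0,0],
    [0,-0.038,0,0,0,0,0],
  ],
)

```text
clock: 14.35
eef_pos: [0.4843, -0.0535, 0.2404]
tcp_rot: [0.205, 3.134, -0.001]
force: [0.0, 0.6, -0.4]
grip_width: 0.0515
gripper_force: 30.0
```

Request:
send_rows(
  commands=[
    [0,-0.038,0,0,0,0,0],
    [0,-0.038,0,0,0,0,0],
    [0,-0.038,0,0,0,0,0],
    [0,-0.038,0,0,0,0,0],
    [-0.003,-0.038,0,0,0,0,0],
    [-0.003,-0.038,0,0,0,0,0],
    [-0.003,-0.038,0,0,0,0,0],
    [-0.003,-0.038,0,0,0,0,0],
    [-0.001,-0.03,0,0,0,0,0],
    [0,-0.01,0,0,0,0,0],
  ],
)

```text
clock: 15.18
eef_pos: [0.4715, -0.4013, 0.2402]
tcp_rot: [0.211, 3.133, -0.006]
force: [0.7, -0.0, -1.2]
grip_width: 0.0516
gripper_force: 30.0
```

Request:
send_rows(
  commands=[
    [0,0,-0.02,0,0,0,0],
    [0,0,-0.02,0,0,0,0],
    [0,0,-0.02,0,0,0,0],
    [0,0,-0.02,0,0,0,0],
    [0,0,0,0,0,0,0],
    [0,0,0,0,0,0,0],
    [0,0,0,0,0,0,0],
  ],
)

```text
clock: 15.77
eef_pos: [0.4729, -0.3961, 0.1607]
tcp_rot: [0.204, 3.134, -0.002]
force: [-0.3, -0.3, 0.5]
grip_width: 0.0515
gripper_force: 30.0
```

```bash
python3 - <<'E'
from h import *
s=robot.state();R=cv2.Rodrigues(s['tcp_rot'])[0];print(s['eef_pos'],np.degrees(np.arctan2(R[1,1],R[0,1])),s['joint_pos'].round(2),s['force'])
I,D=snap('scene','s6');T,_=snap('top','t6')
cv2.imwrite('pics/c6.png',np.hstack([cv2.resize(I[170:330,110:270,::-1],(400,400)),cv2.resize(T[220:380,400:560,::-1],(400,400))]))
E
```

```text
[ 0.47285883 -0.39613952  0.16073526] 82.54515052843952 [-0.88  0.56  1.5   0.    1.08 -2.32] [-0.26581676 -0.26332552  0.51871456]
```

View pics/c6.png

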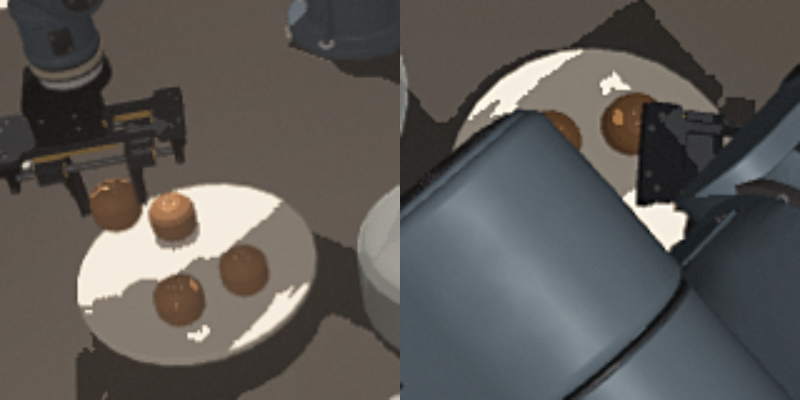

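The scene crop shows the held roll above the plate's open spot at crop (115,206), with the old rolls below and to the right untouched. I'll compare its position relative to the plate in this same view.

```bash
python3 - <<'E'
from h import *
S=np.load('s6.npz');I=S['I'];W=world('scene',S['D']);hsv=cv2.cvtColor(I,cv2.COLOR_RGB2HSV)
b=((hsv[...,0]>3)&(hsv[...,0]<20)&(hsv[...,1]>90)&(W[...,2]>.15)&(W[...,2]<.22)&(np.hypot(W[...,0]-.475,W[...,1]+.396)<.05))
v,u=np.nonzero(b);print(b.sum(),u.min(),u.max(),v.min(),v.max())
c=[(u.min()+u.max())/2,(v.min()+v.max())/2]
p=onplane('scene',[c,[u.mean(),v.mean()]],.180);print(p,'rel plate',p[:,:2]-[.4827,-.3325]); print('target rel',[.066*np.cos(np.radians(262.5)),.066*np.sin(np.radians(262.5))])
E
```

```text
327 146 166 242 261
[[ 0.47532536 -0.39547914  0.18      ]
 [ 0.47512717 -0.39673724  0.18      ]] rel plate [[-0.00737464 -0.06297914]
 [-0.00757283 -0.06423724]]
target rel [np.float64(-0.008614728686523408), np.float64(-0.06543536085067149)]
```

Request:
send_rows(
  commands=[
    [-0.001,-0.002,-0.015,0,0,0,0],
    [0,0,-0.02,0,0,0,0],
    [0,0,-0.018,0,0,0,0],
    [0,0,-0.015,0,0,0,0],
    [0,0,-0.01,0,0,0,0],
    [0,0,-0.007,0,0,0,0],
    [0,0,-0.005,0,0,0,0],
    [0,0,-0.003,0,0,0,0],
    [0,0,0,0,0,0,0],
    [0,0,0,0,0,0,0],
  ],
)

```text
clock: 16.7
eef_pos: [0.4715, -0.3984, 0.0669]
tcp_rot: [0.205, 3.134, -0.001]
force: [-0.8, -0.3, 0.6]
grip_width: 0.0516
gripper_force: 30.0
```

Request:
send_rows(
  commands=[
    [0,0,-0.001,0,0,0,0],
    [0,0,-0.001,0,0,0,0],
    [0,0,0,0,0,0,0],
  ],
)

```text
clock: 16.95
eef_pos: [0.4713, -0.3981, 0.0645]
tcp_rot: [0.205, 3.135, -0.001]
force: [0.2, 0.3, -0.7]
grip_width: 0.0512
gripper_force: 30.0
```

Request:
send_rows(
  commands=[
    [0,0,-0.0005,0,0,0,0],
    [0,0,0,0,0,0,0],
    [0,0,0,0,0,0,0],
  ],
)

```text
clock: 17.2
eef_pos: [0.4713, -0.3981, 0.0643]
tcp_rot: [0.205, 3.135, -0.001]
force: [-0.3, 1.2, 3.0]
grip_width: 0.0516
gripper_force: 30.0
```

Request:
send_rows(
  commands=[
    [0,0,0,0,0,0,0.7],
    [0,0,0,0,0,0,0.8],
    [0,0,0,0,0,0,0.8],
    [0,0,0,0,0,0,0.8],
    [0,0,0,0,0,0,0.8],
    [0,0,0.01,0,0,0,0.8],
    [0,0,0.02,0,0,0,0.8],
    [0,0,0.03,0,0,0,0.8],
    [0,0,0.04,0,0,0,0.8],
    [0,0,0.04,0,0,0,1],
  ],
)

```text
clock: 18.03
eef_pos: [0.4706, -0.3973, 0.205]
tcp_rot: [-0.205, -3.133, -0.002]
force: [0.6, -0.7, 0.5]
grip_width: 0.0719
gripper_force: 0.0
```

Request:
send_rows(
  commands=[
    [0,0.02,0.035,0,0,0,1],
    [0,0.035,0,0,0,0,1],
    [0,0.038,0,0,0,0,1],
    [0,0.038,0,0,0,0,1],
    [0,0.038,0,0,0,0,1],
    [0,0.038,0,0,0,0,1],
    [0,0.038,0,0,0,0,1],
    [0,0.038,0,0,0,0,1],
    [0,0.038,0,0,0,0,1],
    [0,0.038,0,0,0,0,1],
  ],
)

```text
clock: 18.87
eef_pos: [0.4709, -0.0373, 0.2396]
tcp_rot: [0.206, 3.134, -0.0]
force: [0.6, 0.8, 0.3]
grip_width: 0.0869
gripper_force: 0.0
```

Request:
send_rows(
  commands=[
    [0,0.038,0,0,0,0,1],
    [0,0.038,0,0,0,0,1],
    [0,0.038,0,0,0,0,1],
    [-0.005,0.038,0,0,0,0,1],
    [-0.005,0.038,0,0,0,0,1],
    [-0.01,0.038,0,0,0,0,1],
    [-0.01,0.038,0,0,0,0,1],
    [-0.005,0.038,0,0,0,0,1],
    [0,0.01,-0.03,0,0,0,1],
    [0,0,0,0,0,0,1],
  ],
)

```text
clock: 19.7
eef_pos: [0.4332, 0.2771, 0.2062]
tcp_rot: [-0.197, -3.13, 0.002]
force: [-1.2, -0.5, 0.6]
grip_width: 0.0869
gripper_force: 0.0
```

```bash
cat > chk.py <<'E'
from h import *
def rolls(n,I,W,x,y,r,zz):
    hsv=cv2.cvtColor(I,cv2.COLOR_RGB2HSV);z=W[...,2]
    b=((hsv[...,0]>3)&(hsv[...,0]<20)&(hsv[...,1]>90)&(z>zz+.008)&(z<zz+.06)&(np.hypot(W[...,0]-x,W[...,1]-y)<r)).astype(np.uint8)
    k,l,st,ce=cv2.connectedComponentsWithStats(b)
    for i in range(1,k):
        if st[i,4]>40:
            c=onplane(n,[ce[i]],zz+.026)[0,:2]; print(n,st[i,4],c.round(4),'ztop',W[l==i][:,2].max().round(4))
def look(tag):
    for n in('top','scene'):
        I,D=snap(n,tag+n);W=world(n,D);rolls(n,I,W,.478,-.33,.14,.06);rolls(n,I,W,.485,.29,.12,.03)
    s=robot.state();R=cv2.Rodrigues(s['tcp_rot'])[0];print(s['eef_pos'],np.degrees(np.arctan2(R[1,1],R[0,1])),s['joint_pos'].round(2))
E
python3 -c "from chk import *;look('k1')"
```

```text
top 486 [ 0.5385 -0.3582] ztop 0.1105
top 475 [ 0.5232 -0.2814] ztop 0.1115
top 505 [ 0.4668 -0.3957] ztop 0.1146
top 506 [ 0.4061 -0.3405] ztop 0.111
scene 270 [ 0.4148 -0.3425] ztop 0.1085
scene 285 [ 0.4751 -0.3976] ztop 0.108
scene 295 [ 0.5317 -0.284 ] ztop 0.1078
scene 314 [ 0.5462 -0.3606] ztop 0.1109
scene 219 [0.4399 0.2722] ztop 0.0779
[0.4351672  0.27503628 0.20852183] 82.61686016156874 [ 0.35  0.37  1.7  -0.    1.08 -1.1 ]
```

Request:
send_rows(
  commands=[
    [0,0,-0.01,0,0,0.96,1],
    [0,0,-0.01,0,0,0.96,1],
    [0,0,-0.02,0,0,0.96,1],
    [0,0,-0.02,0,0,0.96,1],
    [0,0,-0.02,0,0,0.96,1],
    [0,0,-0.02,0,0,0.95,1],
    [0,0,-0.02,0,0,0,1],
    [0,0,-0.02,0,0,0,1],
    [0,0,0,0,0,0,1],
    [0,0,0,0,0,0,1],
  ],
)

```text
clock: 20.63
eef_pos: [0.4368, 0.274, 0.0693]
tcp_rot: [0.731, -3.055, 0.0]
force: [0.4, -0.1, 1.1]
grip_width: 0.087
gripper_force: 0.0
```

```bash
python3 -c "
from chk import *
look('k2')"
```

```text
top 486 [ 0.5384 -0.3581] ztop 0.1098
top 476 [ 0.5233 -0.2814] ztop 0.1108
top 506 [ 0.4668 -0.3957] ztop 0.1118
top 502 [ 0.4061 -0.3406] ztop 0.1122
top 57 [0.4197 0.2578] ztop 0.0766
scene 267 [ 0.4143 -0.3423] ztop 0.1092
scene 285 [ 0.4752 -0.3975] ztop 0.1067
scene 296 [ 0.5318 -0.284 ] ztop 0.1078
scene 309 [ 0.5456 -0.3605] ztop 0.1106
scene 194 [0.4427 0.2733] ztop 0.0763
[0.43777847 0.27482095 0.07033998] 116.95200802884759 [ 0.34  0.59  1.82 -0.    0.73 -1.7 ]
```

Roll B is unmoved and the gripper is aligned on it. I'll go down and grasp.

Request:
send_rows(
  commands=[
    [-0.001,0,-0.014,0,0,0,1],
    [0,0,-0.012,0,0,0,1],
    [0,0,-0.007,0,0,0,1],
    [0,0,-0.002,0,0,0,1],
    [0,0,0,0,0,0,0.6],
    [0,0,0,0,0,0,0.3],
    [0,0,0,0,0,0,0.1],
    [0,0,0,0,0,0,0],
    [0,0,0,0,0,0,0],
    [0,0,0,0,0,0,0],
  ],
)

```text
clock: 21.57
eef_pos: [0.4353, 0.2752, 0.0341]
tcp_rot: [-0.734, 3.054, 0.0]
force: [-0.7, 0.1, -0.3]
grip_width: 0.0544
gripper_force: 0.3
```

Request:
send_rows(
  commands=[
    [0,0,0,0,0,0,0],
    [0,0,0,0,0,0,0],
    [0,0,0,0,0,0,0],
    [0,0,0,0,0,0,0],
  ],
)

```text
clock: 21.9
eef_pos: [0.4353, 0.2752, 0.034]
tcp_rot: [-0.734, 3.054, 0.0]
force: [-0.7, 0.4, 3.4]
grip_width: 0.0515
gripper_force: 30.0
```

Request:
send_rows(
  commands=[
    [0,0,0.005,0,0,0,0],
    [0,0,0.015,0,0,0,0],
    [0,0,0.03,0,0,0,0],
    [0,0,0.035,0,0,0,0],
    [0,0,0.035,0,0,0,0],
    [0,0,0.035,0,0,0,0],
    [0,0,0.035,0,0,0,0],
    [0,-0.02,0.015,0,0,0,0],
    [0,-0.03,0,0,0,0,0],
    [0,-0.036,0,0,0,0,0],
  ],
)

```text
clock: 22.73
eef_pos: [0.4359, 0.1892, 0.2405]
tcp_rot: [-0.738, 3.049, -0.001]
force: [1.1, -0.3, -0.3]
grip_width: 0.0513
gripper_force: 30.0
```

Request:
send_rows(
  commands=[
    [0.001,-0.036,0,0,0,0,0],
    [0.001,-0.036,0,0,0,0,0],
    [0.001,-0.036,0,0,0,0,0],
    [0.001,-0.036,0,0,0,0,0],
    [0.001,-0.036,0,0,0,0,0],
    [0.001,-0.036,0,0,0,0,0],
    [0.001,-0.036,0,0,0,0,0],
    [0.001,-0.036,0,0,0,0,0],
    [0.001,-0.036,0,0,0,0,0],
    [0.001,-0.036,0,0,0,0,0],
  ],
)

```text
clock: 23.57
eef_pos: [0.4444, -0.1727, 0.2388]
tcp_rot: [0.733, -3.054, -0.0]
force: [1.9, 0.1, -0.6]
grip_width: 0.0519
gripper_force: 30.0
```

Request:
send_rows(
  commands=[
    [0.002,-0.036,0,0,0,0,0],
    [0.002,-0.036,0,0,0,0,0],
    [0,-0.025,0,0,0,0,0],
    [0,-0.004,0,0,0,0,0],
    [0,0,-0.02,0,0,0,0],
    [0,0,-0.03,0,0,0,0],
    [0,0,-0.03,0,0,0,0],
    [0,0,0,0,0,0,0],
    [0,0,0,0,0,0,0],
  ],
)

```text
clock: 24.32
eef_pos: [0.4479, -0.2703, 0.1577]
tcp_rot: [0.734, -3.052, -0.007]
force: [0.2, 0.2, -0.4]
grip_width: 0.0516
gripper_force: 30.0
```

```bash
python3 - <<'E'
from h import *
s=robot.state();e=s['eef_pos'];R=cv2.Rodrigues(s['tcp_rot'])[0];print(e,np.degrees(np.arctan2(R[1,1],R[0,1])),s['joint_pos'].round(2),s['grip_width'])
I,D=snap('scene','s7');T,_=snap('top','t7');W=world('scene',D);hsv=cv2.cvtColor(I,cv2.COLOR_RGB2HSV);z0=e[2]-.0044
b=((hsv[...,0]>3)&(hsv[...,0]<20)&(hsv[...,1]>90)&(W[...,2]>z0)&(W[...,2]<z0+.06)&(np.hypot(W[...,0]-e[0],W[...,1]-e[1])<.045))
v,u=np.nonzero(b);c=[(u.min()+u.max())/2,(v.min()+v.max())/2];print(b.sum(),u.min(),u.max(),v.min(),v.max())
p=onplane('scene',[c,[u.mean(),v.mean()]],z0+.026)[:,:2];print('rel plate',p-[.4827,-.3325],'target -.030 .0588')
cv2.imwrite('pics/c7.png',cv2.resize(I[170:330,110:310,::-1],(600,480)))
E
```

```text
[ 0.44791561 -0.27028395  0.15773158] 117.04038020918966 [-0.76  0.45  1.73  0.    0.97 -2.8 ] 0.05155458358661089
279 192 208 225 244
rel plate [[-0.02773408  0.06233556]
 [-0.02817895  0.06299196]] target -.030 .0588
```

View pics/c7.png

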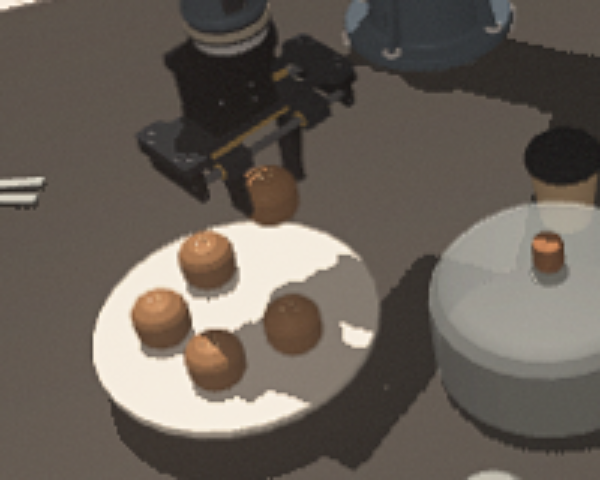

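The crop shows roll B held above the last open space, at crop (270,193), and the four plate rolls standing apart. I'll lower it, turning slightly to keep clear of the last joint's limit.

Request:
send_rows(
  commands=[
    [0.001,-0.003,-0.005,0,0,-1,0],
    [0,0,-0.015,0,0,0,0],
    [0,0,-0.02,0,0,0,0],
    [0,0,-0.018,0,0,0,0],
    [0,0,-0.013,0,0,0,0],
    [0,0,-0.009,0,0,0,0],
    [0,0,-0.006,0,0,0,0],
    [0,0,-0.004,0,0,0,0],
    [0,0,0,0,0,0,0],
    [0,0,0,0,0,0,0],
  ],
)

```text
clock: 25.25
eef_pos: [0.4507, -0.2754, 0.0695]
tcp_rot: [-0.573, 3.088, -0.002]
force: [-0.7, -0.3, -1.0]
grip_width: 0.0515
gripper_force: 30.0
```

Request:
send_rows(
  commands=[
    [0,0,-0.001,0,0,0,0],
    [0,0,-0.001,0,0,0,0],
    [0,0,0,0,0,0,0],
    [0,0,0,0,0,0,0],
  ],
)

```text
clock: 25.58
eef_pos: [0.4503, -0.275, 0.067]
tcp_rot: [-0.573, 3.089, -0.0]
force: [-0.7, -0.1, 0.2]
grip_width: 0.0519
gripper_force: 30.0
```

Request:
send_rows(
  commands=[
    [-0.001,0.002,-0.001,0,0,0,0],
    [0,0,-0.001,0,0,0,0],
    [0,0,-0.0005,0,0,0,0],
    [0,0,0,0,0,0,0],
    [0,0,0,0,0,0,0],
  ],
)

```text
clock: 26.0
eef_pos: [0.4492, -0.2729, 0.0642]
tcp_rot: [0.573, -3.089, -0.0]
force: [-0.6, -0.2, -0.3]
grip_width: 0.0515
gripper_force: 30.0
```

Request:
send_rows(
  commands=[
    [0,0,-0.0005,0,0,0,0],
    [0,0,0,0,0,0,0],
    [0,0,0,0,0,0,0],
  ],
)

```text
clock: 26.25
eef_pos: [0.4492, -0.2731, 0.064]
tcp_rot: [-0.573, 3.089, -0.0]
force: [-0.6, -0.1, 2.7]
grip_width: 0.0519
gripper_force: 30.0
```

Request:
send_rows(
  commands=[
    [0,0,0,0,0,0,0.7],
    [0,0,0,0,0,0,0.8],
    [0,0,0,0,0,0,0.8],
    [0,0,0,0,0,0,0.8],
    [0,0,0,0,0,0,0.8],
    [0,0,0.01,0,0,0,0.8],
    [0,0,0.02,0,0,0,0.8],
    [0,0,0.03,0,0,0,0.8],
    [0,0,0.04,0,0,0,0.8],
    [0,0,0.04,0,0,0,1],
  ],
)

```text
clock: 27.08
eef_pos: [0.4484, -0.2723, 0.2052]
tcp_rot: [0.573, -3.088, -0.003]
force: [-0.3, -0.6, -0.6]
grip_width: 0.072
gripper_force: 0.0
```

Request:
send_rows(
  commands=[
    [0.01,0.02,0.03,0,0,-0.94,1],
    [0.016,0.028,0,0,0,-0.94,1],
    [0.016,0.03,0,0,0,-0.94,1],
    [0.016,0.03,0,0,0,-0.94,1],
    [0.016,0.03,0,0,0,-0.94,1],
    [0.016,0.03,0,0,0,-0.94,1],
    [0.016,0.03,0,0,0,-0.94,1],
    [0.016,0.025,0,0,0,-0.94,1],
    [0.004,0.005,0,0,0,0,1],
    [0,0,0,0,0,0,1],
  ],
)

```text
clock: 27.92
eef_pos: [0.5759, -0.0431, 0.2343]
tcp_rot: [0.649, 3.073, 0.0]
force: [-0.2, -0.1, 0.2]
grip_width: 0.0868
gripper_force: 0.0
```

```bash
python3 -c "
from chk import *
look('k3')"
```

```text
top 488 [ 0.5385 -0.3581] ztop 0.1129
top 473 [ 0.5232 -0.2814] ztop 0.1107
top 506 [ 0.4668 -0.3957] ztop 0.1115
top 483 [ 0.4467 -0.2727] ztop 0.1121
top 505 [ 0.4062 -0.3404] ztop 0.112
scene 268 [ 0.4145 -0.3422] ztop 0.1075
scene 570 [ 0.4954 -0.2798] ztop 0.1091
scene 291 [ 0.4756 -0.3975] ztop 0.1073
scene 313 [ 0.5461 -0.3605] ztop 0.1093
[ 0.57466639 -0.04532904  0.23399034] 65.98189950454926 [-0.27  0.43  1.52 -0.    1.2  -1.42]
```

Request:
send_rows(
  commands=[
    [0.001,0,-0.015,0,0,0,1],
    [0,0,-0.02,0,0,0,1],
    [0,0,-0.025,0,0,0,1],
    [0,0,-0.025,0,0,0,1],
    [0,0,-0.02,0,0,0,1],
    [0,0,-0.013,0,0,0,1],
    [0,0,-0.006,0,0,0,1],
    [0,0,0,0,0,0,1],
    [0,0,0,0,0,0,0.8],
  ],
)

```text
clock: 28.77
eef_pos: [0.5762, -0.0461, 0.1103]
tcp_rot: [0.658, 3.072, -0.0]
force: [1.2, -1.1, -0.1]
grip_width: 0.0849
gripper_force: 0.0
```

Request:
send_rows(
  commands=[
    [0,0,0,0,0,0,0.6],
    [0,0,0,0,0,0,0.4],
    [0,0,0,0,0,0,0.3],
    [0,0,0,0,0,0,0.2],
    [0,0,0,0,0,0,0.1],
    [0,0,0,0,0,0,0],
    [0,0,0,0,0,0,0],
    [0,0,0,0,0,0,0],
    [0,0,0,0,0,0,0],
    [0,0,0,0,0,0,0],
  ],
)

```text
clock: 29.6
eef_pos: [0.5761, -0.0451, 0.1097]
tcp_rot: [-0.656, -3.072, 0.0]
force: [-0.9, -0.6, -0.2]
grip_width: 0.029
gripper_force: 30.0
```

Request:
send_rows(
  commands=[
    [0,0,0,0,0,0,0],
    [0,0,0,0,0,0,0],
    [0,0,0,0,0,0,0],
    [0,0,0,0,0,0,0],
    [0,0,0,0,0,0,0],
  ],
)

```text
clock: 30.02
eef_pos: [0.5761, -0.045, 0.1097]
tcp_rot: [-0.656, -3.072, 0.0]
force: [-0.4, -0.6, 0.0]
grip_width: 0.0292
gripper_force: 30.0
```

Request:
send_rows(
  commands=[
    [0,0,0.005,0,0,0,0],
    [0,0,0.01,0,0,0,0],
    [0,0,0.015,0,0,0,0],
    [0,0,0.02,0,0,0,0],
    [0,0,0.025,0,0,0,0],
    [0,0,0.025,0,0,0,0],
    [0,0,0.025,0,0,0,0],
    [0,0,0.02,0,0,0,0],
    [0,0,0.015,0,0,0,0],
    [0,0,0,0,0,0,0],
  ],
)

```text
clock: 30.85
eef_pos: [0.578, -0.0452, 0.2739]
tcp_rot: [0.654, 3.065, -0.0]
force: [1.0, -1.0, -4.0]
grip_width: 0.0287
gripper_force: 30.0
```

Request:
send_rows(
  commands=[
    [-0.005,-0.015,0,0,0,0,0],
    [-0.01,-0.03,0,0,0,0,0],
    [-0.012,-0.035,0,0,0,0,0],
    [-0.012,-0.035,0,0,0,0,0],
    [-0.012,-0.035,0,0,0,0,0],
    [-0.012,-0.035,0,0,0,0,0],
    [-0.012,-0.035,0,0,0,0,0],
    [-0.011,-0.03,0,0,0,0,0],
    [-0.007,-0.02,0,0,0,0,0],
    [-0.004,-0.014,0,0,0,0,0],
  ],
)

```text
clock: 31.68
eef_pos: [0.4773, -0.3308, 0.2684]
tcp_rot: [-0.659, -3.069, -0.001]
force: [0.2, -0.3, -4.8]
grip_width: 0.0291
gripper_force: 30.0
```

Request:
send_rows(
  commands=[
    [0,0,0,0,0,0,0],
    [0,0,-0.005,0,0,0,0],
    [0,0,-0.01,0,0,0,0],
    [0,0,-0.01,0,0,0,0],
    [0,0,-0.005,0,0,0,0],
    [0,0,0,0,0,0,0],
    [0,0,0,0,0,0,0],
    [0,0,0,0,0,0,0],
  ],
)

```text
clock: 32.35
eef_pos: [0.4797, -0.3287, 0.2399]
tcp_rot: [0.655, 3.072, -0.0]
force: [0.7, 0.3, -4.2]
grip_width: 0.029
gripper_force: 30.0
```

```bash
python3 - <<'E'
from h import *
I,D=snap('scene','s8');T,_=snap('top','t8')
print(robot.state()['eef_pos'])
cv2.imwrite('pics/c8.png',np.hstack([cv2.resize(I[170:330,110:270,::-1],(400,400)),cv2.resize(T[220:380,400:560,::-1],(400,400))]))
E
```

```text
[ 0.47965588 -0.32912101  0.24033793]
```

View pics/c8.png

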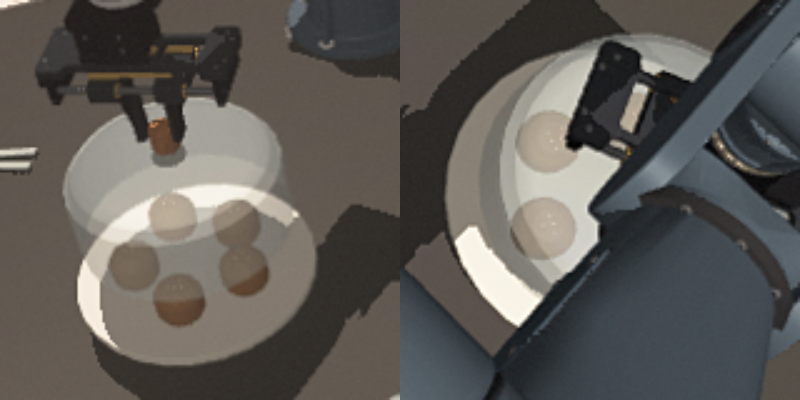

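The dome hangs level above the five rolls, with its knob at left crop (165,135), and is centred over the plate. I'll lower it.

Request:
send_rows(
  commands=[
    [0,0,-0.01,0,0,0,0],
    [0,0,-0.012,0,0,0,0],
    [0,0,-0.012,0,0,0,0],
    [0,0,-0.012,0,0,0,0],
    [0,0,-0.009,0,0,0,0],
    [0,0,-0.006,0,0,0,0],
    [0,0,-0.004,0,0,0,0],
    [0,0,0,0,0,0,0],
    [0,0,0,0,0,0,0],
    [0,0,0,0,0,0,0],
  ],
)

```text
clock: 33.28
eef_pos: [0.4796, -0.3294, 0.1754]
tcp_rot: [0.656, 3.071, -0.001]
force: [-0.2, 0.5, -4.9]
grip_width: 0.0288
gripper_force: 30.0
```

Request:
send_rows(
  commands=[
    [0,0,-0.002,0,0,0,0],
    [0,0,-0.001,0,0,0,0],
    [0,0,0,0,0,0,0],
    [0,0,0,0,0,0,0],
  ],
)

```text
clock: 33.62
eef_pos: [0.4792, -0.3289, 0.1719]
tcp_rot: [0.656, 3.072, -0.0]
force: [0.2, -1.2, -5.0]
grip_width: 0.0291
gripper_force: 30.0
```

Request:
send_rows(
  commands=[
    [0,0,-0.001,0,0,0,0],
    [0,0,-0.001,0,0,0,0],
    [0,0,-0.0005,0,0,0,0],
    [0,0,0,0,0,0,0],
    [0,0,0,0,0,0,0],
  ],
)

```text
clock: 34.03
eef_pos: [0.4794, -0.3291, 0.1697]
tcp_rot: [0.656, 3.072, -0.0]
force: [0.1, 0.9, -0.5]
grip_width: 0.029
gripper_force: 30.0
```

Contact: the dome's weight is now on the plate. I'll release and retreat.

Request:
send_rows(
  commands=[
    [0,0,0,0,0,0,0.4],
    [0,0,0,0,0,0,0.6],
    [0,0,0,0,0,0,0.8],
    [0,0,0,0,0,0,1],
    [0,0,0,0,0,0,1],
    [0,0,0,0,0,0,1],
    [0,0,0,0,0,0,1],
    [0,0,0,0,0,0,1],
    [0,0,0.01,0,0,0,1],
    [0,0,0.02,0,0,0,1],
  ],
)

```text
clock: 34.87
eef_pos: [0.4777, -0.3276, 0.1977]
tcp_rot: [-0.655, -3.067, -0.005]
force: [-0.2, -0.3, -0.5]
grip_width: 0.084
gripper_force: 0.0
```

Request:
send_rows(
  commands=[
    [0,0,0.03,0,0,0,1],
    [0,0,0.03,0,0,0,1],
    [0,0.02,0.03,0,0,0,1],
    [0,0.04,0,0,0,0,1],
    [0,0.04,0,0,0,0,1],
    [0,0.04,0,0,0,0,1],
    [0,0.04,0,0,0,0,1],
    [0,0.04,0,0,0,0,1],
    [0,0.04,0,0,0,0,1],
    [0,0.04,0,0,0,0,1],
  ],
)

```text
clock: 35.7
eef_pos: [0.4789, -0.0272, 0.2903]
tcp_rot: [0.656, 3.071, -0.0]
force: [1.1, 0.2, 0.8]
grip_width: 0.0871
gripper_force: 0.0
```

Request:
send_rows(
  commands=[
    [0,0.04,0,0,0,0,1],
    [0,0.02,0,0,0,0,1],
    [0,0,0,0,0,0,1],
    [0,0,0,0,0,0,1],
  ],
)

```text
clock: 36.03
eef_pos: [0.4792, 0.0318, 0.29]
tcp_rot: [0.651, 3.072, -0.001]
force: [0.0, -1.3, -0.2]
grip_width: 0.0865
gripper_force: 0.0
```

```bash
python3 - <<'E'
from h import *
I,D=snap('scene','s9');T,DT=snap('top','t9')
for n,d in(('top',DT),('scene',D)):
    W=world(n,d)
    for nm,z0,z1 in(('knob',.19,.21),('dometop',.152,.168)):
        m=(W[...,2]>z0)&(W[...,2]<z1)&(np.hypot(W[...,0]-.479,W[...,1]+.33)<.13); p=W[m]
        c,r=cv2.minEnclosingCircle(p[:,:2].astype(np.float32));print(n,nm,np.round(c,4),round(r,4),p[:,2].mean().round(4))
cv2.imwrite('pics/c9.png',np.hstack([cv2.resize(I[200:330,120:250,::-1],(400,400)),cv2.resize(T[230:370,410:550,::-1],(400,400))]))
E
```

```text
top knob [ 0.4753 -0.3262] 0.0154 0.2003
top dometop [ 0.4746 -0.3243] 0.1106 0.159
scene knob [ 0.4798 -0.3278] 0.0166 0.1981
scene dometop [ 0.4811 -0.3282] 0.1089 0.1575
```

View pics/c9.png

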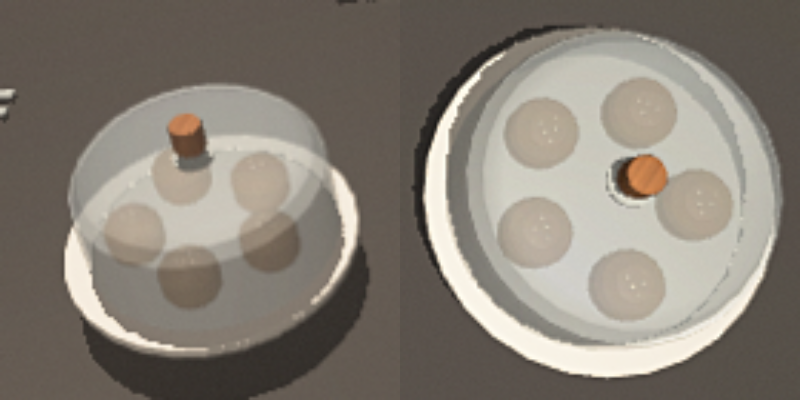

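The dome sits level with its whole rim on the plate, about 4 mm off centre. All five rolls stand apart from each other inside it. I'll hand the job in.

```bash
python3 -c "
from workcell import robot
print(robot.job_done())"
```

```text
the job is handed in; nothing more can be done
None
```

Job handed in at about 36 s: both fresh rolls are on the cake stand touching no other roll, the dome is back with its whole rim on the plate (about 4 mm off centre), and the old rolls did not move in my measurements; I took no final measurement of the jar, cup, bell and reader, but nothing came near them.

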